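# Try a flask stopper in the neck gauge and sort it

### The job

Take the flask stopper that stands on the cork mat beside the neck gauge and try it upright in the gauge's hole: it either drops fully home or its plug is stopped at the mouth. Then set it upright in the white sorting tray and let go: in the large compartment if it went in, in the small one if it did not. Leave the other stopper where it is.

Things in the scene. Friction and masses are not known exactly. Their poses are not given: they have to be found in the camera images.
- stopper_1_mid (a point): one of two lookalike flask stoppers, upright, loose, 66 mm tall, about 80 g: below, a white plug 28 mm tall with 5 mm bevelled foot, 41 mm across on one stopper and 55 mm on the other (not told which); then a black flange 66 mm across, 8 mm thick; on top a round black grip 34 mm across, 30 mm tall. Either may be the one by the gauge. Point: on its axis, half-way up; z up the axis.
- stopper_2_mid (a point): one of two lookalike flask stoppers, upright, loose, 66 mm tall, about 80 g: below, a white plug 28 mm tall with 5 mm bevelled foot, 41 mm across on one stopper and 55 mm on the other (not told which); then a black flange 66 mm across, 8 mm thick; on top a round black grip 34 mm across, 30 mm tall. Either may be the one by the gauge. Point: on its axis, half-way up; z up the axis.
- gauge: fixed aluminium block, 90 x 90 x 40 mm tall, with an upright through hole 49 mm across in its middle. Origin: hole's centre at the underside; z up. A brown cork mat, 1 mm thin, under it reaches 180 mm to its -y side; the stopper to try stands there, 120 mm from the hole (the other over 200 mm). Fully home, the flange rests on the block; stopped, a stopper stands some 27 mm higher.
- tray: fixed open white tray, 270 (x) x 130 (y) mm, walls 30 mm high, 4 mm thick, floor 3 mm, one divider across at x = -31 mm. Origin: centre of the underside; z up. Large compartment (went in): +x side, 160 mm long, centre x = +51 mm. Small compartment (did not): -x side, 98 mm long, centre x = -82 mm. Both 122 mm wide.
There are look-alikes about, which are no part of the job. Leave any blue or red look-alike of the gauge alone.

How it is judged:
By the outcome, as a careful person would: the job done as asked, in the order asked, and still so for the second after the job is handed in, with the robot touching nothing.
It also fails if it takes over 42 s, if anything falls off the work surface, if the arm or the gripper's body presses on something with over 40 N, if the wrist force passes 120 N, or if a joint passes its speed limit or range.

### The arm

A 6-joint arm with a two-finger parallel gripper is mounted at the origin on the work surface. World frame = base frame: x ahead of the robot, y to its left, z up, the work surface at z = 0. Lengths are in m, angles in rad, forces in N, time in s.
With the tool pointing down it reaches from about 0.25 to 0.775 m from the base axis. Payload 4 kg.
Tool frame: the origin (TCP) lies at the centre of the arm's flange, where the gripper is bolted on; the fingertips stand 199 mm ahead of it and the grasp point (between the pads) lies 180 mm ahead of it; z points along the fingers, y is the line along which they close (so a half turn about z gives the same grasp; the last joint's range is limited). The gripper opens to 94 mm and grips with 3 to 60 N. Pads are 16 mm wide; open, the fingers measure 119 mm over their backs; the gripper's body (75 mm by 177 mm) begins 78 mm behind the grasp point.
Start: joints at [1.223, 0.087, 1.371, -0, 1.684, -0.103], TCP at [0.133, 0.534, 0.405] pointing down, gripper open.
Joint ranges: [-3.1, 3.1], [-0.76, 2.03], [0.27, 2.55], [-1.08, 4.22], [0.17, 2.65], [-2.57, 2.57]. Speed limits (rad/s): [2.79, 2.79, 3.14, 3.14, 3.14, 3.14].

### API

Orientations are given as [roll, pitch, yaw] about the fixed x, y, z axes, in that order (R = Rz(yaw) Ry(pitch) Rx(roll)).
In Python, from bench import robot, eyes, models gives the robot as it stands.
- The arm moves only by the tool step_arm, never from a script. Its argument "commands" is a list that holds one entry, the list of rows, each a list of 7 numbers: the shift along the tool's x, y, z in mm, then the turn, a rotation vector about the tool's x, y, z in rad, then the finger opening in mm, from 0 to 94. In form: [[[tx, ty, tz, wx, wy, wz, gripper], ...]]. A call has 1 to 20 rows; each row shifts and turns the commanded pose from where the row before left it, along the tool's axes as they then stand; what a row does not reach is not made up. A row lasts 1/8 s, in which the tool goes at most 62.5 mm and 10.7 degrees, less where a joint would pass 70% of its speed; a pose out of reach is approached as far as the arm can. A call is refused whole if a number of a shift passes 62.5 or a number of a turn 0.188, either way. A call with a gripper value outside its range is refused whole. The fingers move at their own pace and stop on an object; the grip force is fixed at half the most. Time passes only in rows, so rows that do not move let the fingers close. It gives the time, the measured TCP pose, the force, the opening and the grip force at its end, in the units of the state.
- robot.get_obs(): the state, without advancing time (a new reading comes with each control period).
- eyes.snapshot(name): name is "scene" or "top" or "wrist"; returns a dict with "color" (420x560x3 uint8, red, green, blue), "camera_matrix" (3x3 intrinsics, pixels), "eye" and "rotation" of the camera in the world; the wrist camera has in their place "tool_from_camera" (4x4, takes a point from camera to tool coordinates, whose origin is the TCP and whose axes are the flange's). Camera axes: x right, y up, looking along -z (the intrinsics and any distortion apply to the point x, -y, -z); pixel columns grow to the right and rows downward; lengths in m; the calibration is good to about 2 mm. A picture is of the moment at which its call begins: read the wrist's pose just before it. There is no depth.
- robot.close_job(): hands the job in; it is judged then, once.
Trained networks look in a picture, given as the dict that the camera call returned (one of the last four; its "shot" number tells which), for a name from the list of things; names that differ only in an ending like _2 or _b are one class to them, and where a whole thing is asked for, a point or a joint stands for the part that bears it (a point fixed in the world has none). Each returns a list of dicts, best first, with "confidence" (0 to 1); they miss things now and then, are a little off and sometimes report something else, mostly with a low value. They report only what shows in the picture. A call takes as long as a camera call. They do not tell look-alikes from the thing itself.
- models.masks_of(picture, query): "mask" (420x560 bool, what is visible of it) and "xy" ([column, row] in pixels, amid what is visible of it).
- models.tip_of(picture, query): "xy" ([column, row] in pixels: a listed point, or the origin of a listed thing).
The state is a dict: "time": time; "joint_positions": joint angles; "qvel": joint speeds; "joint_torque": joint torques, N m; "tool_pos": TCP position; "ee_rot": TCP orientation; "wrist_force": force on the tool from outside, world axes, zero at the start; "wrist_torque": the same for the moment, N m; "width": finger opening in m; "finger_force": force on a finger pad.
Only numpy, scipy, OpenCV 4.12 (cv2) and the standard library are available. Lean on these libraries where they do the work, as an engineer would, in place of code of your own. Each camera call takes 0.05 s, during which the arm holds its last target. There are 200 camera calls.

## Working session

There is one attempt and no reset: what is moved stays moved. The work goes in short steps, Python scripts to look and compute and a tool call to move; the robot and the scene stay as the last step left them, time stands still between calls to the robot, and variables do not carry over. Pictures are saved under pics/ and viewed, at most 10 in all, crops included, and the job is handed in when it is done.

Besides the shell and the picture viewer there is one more tool, called after ">>>" in YAML: its name, and indented under it one key for each argument. step_arm: Moves the arm, as the interface text tells. Its arguments: {"type":"object","properties":{"commands":{"type":"array"}},"required":["commands"]}

```bash
mkdir -p pics; cat > h.py <<'E'
import numpy as np, cv2
from bench import robot, eyes, models
from scipy.spatial.transform import Rotation as R
def cam(p, obs=None):
    if 'tool_from_camera' in p:
        o=obs; T=np.eye(4); T[:3,:3]=R.from_euler('xyz',o['ee_rot']).as_matrix() if np.size(o['ee_rot'])==3 else R.from_quat(o['ee_rot']).as_matrix(); T[:3,3]=o['tool_pos']
        M=T@np.array(p['tool_from_camera']); return M[:3,3],M[:3,:3]
    return np.array(p['eye']),np.array(p['rotation'])
def ray(p,xy,z,obs=None):
    e,Rm=cam(p,obs); K=np.array(p['camera_matrix'])
    n=cv2.undistortPoints(np.array([[xy]],float),K,np.array(p['distortion']) if 'distortion' in p else None)[0,0]
    d=Rm@np.array([n[0],-n[1],-1.]); return e+d*(z-e[2])/d[2]
def proj(p,P,obs=None):
    e,Rm=cam(p,obs); K=np.array(p['camera_matrix']); c=Rm.T@(np.array(P)-e); u=K@np.array([c[0],-c[1],-c[2]]); return u[:2]/u[2]
def save(p,n): cv2.imwrite('pics/'+n,p['color'][:,:,::-1])
E
python3 - <<'E'
from h import *
o=robot.get_obs(); print(o)
for n in ('scene','top'):
    p=eyes.snapshot(n); save(p,n+'1.png'); print(n,[k for k in p],p['eye'])
    for q,z in (('stopper_1_mid',.033),('gauge',0),('tray',0)):
        for d in models.tip_of(p,q): print(q,np.round(d['xy']),round(d['confidence'],2),np.round(ray(p,d['xy'],z),3))
E
```

```text
{'time': 0.0, 'joint_positions': array([ 1.22289760e+00,  8.79744153e-02,  1.37223462e+00,  3.06117316e-07,
        1.68358194e+00, -1.03111686e-01]), 'qvel': array([ 0.00088822,  0.00077574,  0.00085472,  0.00106092, -0.0003429 ,
       -0.00021743]), 'joint_torque': array([-1.40346879e-04, -3.40181959e+01, -3.02426291e+01,  7.18217622e-02,
        3.28514480e-02, -1.46993616e-04]), 'tool_pos': array([0.13326796, 0.53350459, 0.40350304]), 'ee_rot': array([-3.13940604e+00, -2.26573483e-04,  2.89680540e+00]), 'wrist_force': array([-0.2478789 , -0.17918287,  0.28635775]), 'wrist_torque': array([-0.01070142, -0.02166155,  0.02908899]), 'finger_force': 0.0, 'width': 0.09399321264061333}
scene ['color', 'camera_matrix', 'eye', 'rotation', 'shot'] [ 1.0713871  -0.86608491  0.8865506 ]Traceback (most recent call last):
  File "<stdin>", line 6, in <module>
  File "h.py", line 12, in ray
    d=Rm@np.array([n[0],-n[1],-1.]); return e+d*(z-e[2])/d[2]
                                                         ~^^^
IndexError: invalid index to scalar variable.
```

```bash
python3 - <<'E'
import h
from h import *
p=eyes.snapshot('scene'); print(repr(p['rotation']),p['camera_matrix'])
r=np.array(p['rotation'])
if r.shape==(3,): print(R.from_euler('xyz',r).as_matrix(), R.from_rotvec(r).as_matrix())
E
```

```text
array([0.87256849, 0.00787537, 0.70400909]) [[437.61047766   0.         277.63501022]
 [  0.         437.61047766 211.60034734]
 [  0.           0.           1.        ]]
[[ 0.76222968 -0.41151231  0.49966342]
 [ 0.64725875  0.49392772 -0.58059582]
 [-0.00787529  0.76595889  0.64284131]] [[ 0.77705394 -0.56241869  0.28261704]
 [ 0.56860013  0.43463908 -0.69841446]
 [ 0.26996494  0.70340179  0.65752935]]
```

View pics/scene1.png

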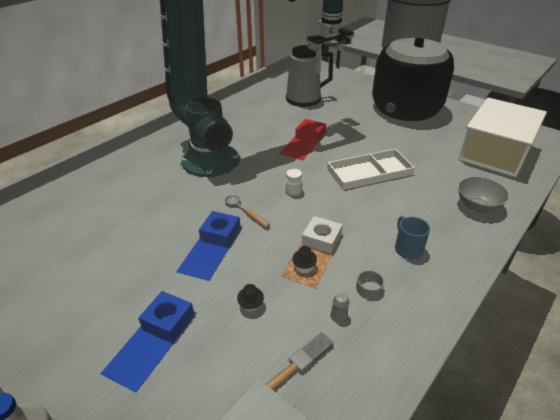

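The scene picture shows the aluminium gauge at (322,232) with its cork mat and a stopper at (305,262). The other stopper is off the mat at (250,297), and the white tray is at (370,168). The blue look-alikes are at (220,228) and (166,315), and a red one is at (305,138). The rotation is in Euler angles, so I'll correct the helper.

```bash
sed -i "s/np.array(p\['rotation'\])/R.from_euler('xyz',p['rotation']).as_matrix()/" h.py
python3 - <<'E'
from h import *
for n in ('scene','top'):
    p=eyes.snapshot(n); save(p,n+'2.png'); print(n,p['eye'])
    for q,z in (('stopper_1_mid',.034),('gauge',0),('tray',0)):
        for d in models.tip_of(p,q): print(q,np.round(d['xy']),round(d['confidence'],2),np.round(ray(p,d['xy'],z),3))
    for q in ('gauge','tray'):
        for d in models.masks_of(p,q):
            m=d['mask'].astype(np.uint8); b=cv2.minAreaRect(cv2.findNonZero(m)); 
            c=[ray(p,x,.04 if q=='gauge' else .03) for x in cv2.boxPoints(b)]
            print(q,round(d['confidence'],2),np.round(d['xy']), np.round(c,3)[:,:2].tolist() if n=='top' else '')
E
```

```text
scene [ 1.0713871  -0.86608491  0.8865506 ]
stopper_1_mid [248. 295.] 0.95 [ 0.561 -0.387  0.034]
gauge [217. 232.] 0.87 [ 0.303 -0.254  0.   ]
gauge [309. 134.] 0.78 [0.165 0.385 0.   ]
gauge [321. 237.] 0.59 [ 0.556 -0.072  0.   ]
gauge [167. 318.] 0.55 [ 0.436 -0.548 -0.   ]
tray [368. 172.] 0.89 [ 0.487  0.305 -0.   ]
gauge 0.87 [320. 243.] 
gauge 0.84 [301. 138.] 
gauge 0.74 [208. 244.] 
gauge 0.57 [150. 340.] 
tray 0.76 [372. 168.] 
top [ 0.28458175 -0.08862504  1.35681865]
stopper_1_mid [388. 160.] 0.78 [ 0.575 -0.387  0.034]
gauge [288. 168.] 0.96 [ 0.557 -0.078  0.   ]
gauge [143. 293.] 0.85 [0.169 0.374 0.   ]
gauge [343. 248.] 0.67 [ 0.304 -0.247  0.   ]
gauge [441. 203.] 0.62 [ 0.445 -0.556  0.   ]
gauge [391. 162.] 0.3 [ 0.575 -0.404  0.   ]
tray [165. 190.] 0.57 [0.488 0.314 0.   ]
gauge 0.97 [362. 237.] [[0.343, -0.183], [0.424, -0.392], [0.329, -0.426], [0.25, -0.218]]
gauge 0.91 [460. 196.] [[0.475, -0.477], [0.533, -0.7], [0.436, -0.72], [0.378, -0.499]]
gauge 0.76 [301. 164.] [[0.595, -0.015], [0.653, -0.237], [0.551, -0.261], [0.494, -0.041]]
gauge 0.71 [162. 289.] [[0.211, 0.44], [0.264, 0.21], [0.168, 0.185], [0.116, 0.413]]
tray 0.81 [164. 188.] [[0.502, 0.46], [0.617, 0.395], [0.471, 0.158], [0.359, 0.224]]
tray 0.28 [303. 163.] [[0.595, -0.017], [0.656, -0.235], [0.556, -0.26], [0.497, -0.044]]
tray 0.17 [390. 161.] [[0.598, -0.357], [0.598, -0.419], [0.538, -0.417], [0.538, -0.355]]
```

View pics/top2.png

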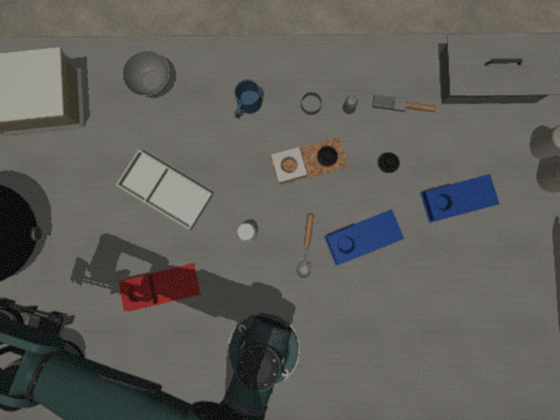

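The top view shows the gauge at (289,165) and the stopper on its cork mat at (327,156). The other stopper is at (388,162) and off the mat. The tray is centred near (165,190), with its divider nearer the upper-left end. Things that could be taken for the wanted stopper:
- **On the cork mat:** (327,156). This is my choice, as it stands on the brown mat beside the aluminium gauge.
- **Off the mat:** the lookalike at (388,162).
- **White shaker:** (247,231).
- **Grey weight:** (351,103).

I'll check this in a close crop.

```bash
python3 - <<'E'
from h import *
p=eyes.snapshot('scene'); s=p['color'][190:340,200:400]; t=eyes.snapshot('top'); u=t['color'][120:220,240:440]
im=np.vstack([cv2.resize(s,(760,570))[:400],]); 
a=cv2.resize(s,(400,300),interpolation=cv2.INTER_CUBIC); b=cv2.resize(u,(400,200),interpolation=cv2.INTER_CUBIC)
cv2.imwrite('pics/crop1.png',np.vstack([a,b])[:,:,::-1])
g=cv2.cvtColor(t['color'],cv2.COLOR_RGB2GRAY)
for x0,y0 in((327,156),(388,162)):
    w=g[y0-14:y0+15,x0-14:x0+15]; ys,xs=np.where(w<45); c=(xs.mean()+x0-14,ys.mean()+y0-14); print(c,len(xs),np.round(ray(t,c,.045),3))
for c in((138,151),(212,193),(192,228),(117,186),(166,168),(148,200)): print(c,np.round(ray(t,c,.03),3))
w=eyes.snapshot('wrist'); print(np.round(w['tool_from_camera'],3),w['camera_matrix'])
E
```

```text
(np.float64(327.03367003367003), np.float64(155.76767676767676)) 297 [ 0.587 -0.197  0.045]
(np.float64(388.31847133757964), np.float64(162.20063694267515)) 314 [ 0.566 -0.384  0.045]
(138, 151) [0.609 0.394 0.03 ]
(212, 193) [0.475 0.159 0.03 ]
(192, 228) [0.367 0.219 0.03 ]
(117, 186) [0.498 0.455 0.03 ]
(166, 168) [0.554 0.304 0.03 ]
(148, 200) [0.454 0.357 0.03 ]
[[ 0.001  0.958  0.288  0.084]
 [ 1.    -0.    -0.001 -0.001]
 [-0.     0.288 -0.958  0.021]
 [ 0.     0.     0.     1.   ]] [[374.79007963   0.         279.52903357]
 [  0.         374.79007963 212.19114322]
 [  0.           0.           1.        ]]
```

View pics/crop1.png

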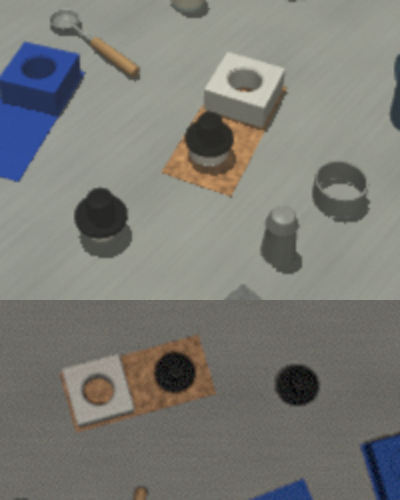

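The crop shows the black-topped stopper with a white plug on the cork, right beside the aluminium gauge (crop pixels (209,140) and (175,372)). The other stopper is clear of the mat, so the choice is confirmed at about (0.587, -0.197). I'll go above it.

>>> step_arm:
  commands:
    - [[-38.6,-37.4,0,0,0,0,94],[-38.6,-37.4,0,0,0,0,94],[-38.6,-37.4,0,0,0,0,94],[-38.6,-37.4,0,0,0,0,94],[-38.6,-37.4,0,0,0,0,94],[-38.6,-37.4,0,0,0,0,94],[-38.6,-37.4,0,0,0,0,94],[-38.6,-37.4,0,0,0,0,94],[-38.6,-37.4,0,0,0,0,94],[-38.6,-37.4,0,0,0,0,94],[-38.6,-37.4,0,0,0,0,94],[-38.6,-37.4,0,0,0,0,94],[-38.6,-37.4,0,0,0,0,94],[-38.6,-37.4,0,0,0,0,94],[-38.6,-37.4,0,0,0,0,94],[-38.6,-37.4,0,0,0,0,94],[0,0,0,0,0,0,94],[0,0,0,0,0,0,94]]

```text
time: 3.15
tool_pos: [0.5873, -0.1964, 0.4044]
ee_rot: [3.141, -0.001, 2.897]
wrist_force: [-0.3, 0.3, 0.8]
width: 0.0938
finger_force: 0.0
```

```bash
python3 - <<'E'
from h import *
o=robot.get_obs(); p=eyes.snapshot('wrist'); save(p,'wrist1.png'); print(o['time'],o['tool_pos'],o['ee_rot'],o['wrist_force'],o['joint_positions'])
for q,z in (('stopper_1_mid',.034),('gauge',0)):
    for d in models.tip_of(p,q): print(q,np.round(d['xy']),round(d['confidence'],2),np.round(ray(p,d['xy'],z,o),4))
print('stopper exp',proj(p,(.587,-.197,.067),o),'hole exp',proj(p,(.557,-.078,.04),o))
E
```

```text
3.15 [ 0.58734686 -0.19640416  0.40435337] [ 3.14082315e+00 -9.99949903e-04  2.89665822e+00] [-0.30373992  0.33307188  0.77906975] [-4.14367005e-01  2.43109289e-01  1.19286986e+00  5.95360796e-04
  1.70672887e+00 -1.74014816e+00]
stopper_1_mid [ 88. 214.] 0.71 [ 0.5635 -0.3842  0.034 ]
gauge [388. 129.] 0.59 [ 0.5589 -0.0786  0.    ]
stopper exp [279.90121398 200.57154421] hole exp [400.3040778  130.47894859]
```

View pics/wrist1.png

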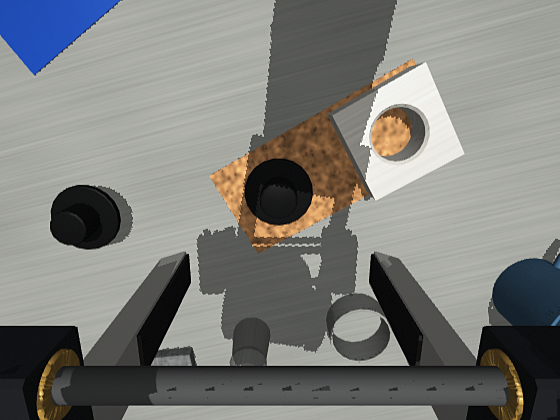

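The wrist view shows the target's flange centred near (279,192) with its grip near (280,199). The gauge hole's rim is near (398,132), and the other stopper is at (86,217). I'll compute the positions.

```bash
python3 - <<'E'
from h import *
o=robot.get_obs(); p=eyes.snapshot('wrist'); 
g=cv2.cvtColor(p['color'],cv2.COLOR_RGB2GRAY)
m=np.zeros_like(g); w=(g[150:232,236:320]<40).astype(np.uint8); w=cv2.morphologyEx(w,cv2.MORPH_OPEN,np.ones((9,9)))
n,l,s,c=cv2.connectedComponentsWithStats(w); k=1+s[1:,4].argmax(); print('flange bbox',s[k]+np.array([236,150,0,0,0]))
x,y=s[k,0]+236+s[k,2]/2,s[k,1]+150+s[k,3]/2; print('flange', np.round(ray(p,(x,y),.035,o),4))
# hole rim fit: project circle of 49 mm and block edges vs white top
hsv=p['color'].astype(int); white=((hsv.min(2)>165)&(hsv.max(2)-hsv.min(2)<25)).astype(np.uint8); 
sub=np.zeros_like(white); sub[55:205,325:470]=white[55:205,325:470]
n,l,s,c=cv2.connectedComponentsWithStats(sub); k=1+s[1:,4].argmax(); 
cs,h=cv2.findContours((l==k).astype(np.uint8),cv2.RETR_CCOMP,cv2.CHAIN_APPROX_NONE)
for i,q in enumerate(cs):
    if len(q)>60: 
        e=cv2.fitEllipse(q); print(h[0,i],len(q),e,np.round(ray(p,e[0],.04,o),4)); 
        if h[0,i,3]<0: b=cv2.minAreaRect(q); print('rect',b,np.round([ray(p,v,.04,o) for v in cv2.boxPoints(b)],4),np.round(ray(p,b[0],.04,o),4))
E
```

```text
flange bbox [ 244  158   67   66 3488]
flange [ 0.5862 -0.1983  0.035 ]
[-1 -1  1 -1] 727 ((413.7221374511719, 146.9150390625), (105.63455200195312, 168.8689422607422), 4.202219486236572) [ 0.5748 -0.0674  0.04  ]
rect ((410.0, 129.5), (149.0, 118.0), 90.0) [[ 0.4846 -0.1084  0.04  ]
 [ 0.5087 -0.0107  0.04  ]
 [ 0.6413 -0.0237  0.04  ]
 [ 0.6142 -0.133   0.04  ]] [ 0.5585 -0.0684  0.04  ]
[-1 67 -1  0] 186 ((397.0685729980469, 132.0540771484375), (53.310970306396484, 60.9036979675293), 34.22566604614258) [ 0.5579 -0.0801  0.04  ]
```

The flange is at (0.586, -0.198) and the hole at (0.558, -0.080), 121 mm apart as stated. I'll descend so the grasp point reaches z of about 0.062, then grip.

>>> step_arm:
  commands:
    - [[0.5,-2,35,0,0,0,94],[0,0,35,0,0,0,94],[0,0,35,0,0,0,80],[0,0,30,0,0,0,70],[0,0,17,0,0,0,60],[0,0,10,0,0,0,50],[0,0,0,0,0,0,42],[0,0,0,0,0,0,20],[0,0,0,0,0,0,20],[0,0,0,0,0,0,20],[0,0,0,0,0,0,20]]

```text
time: 4.72
tool_pos: [0.5869, -0.1986, 0.2441]
ee_rot: [-3.141, 0.003, 2.897]
wrist_force: [0.8, 0.1, 4.7]
width: 0.0333
finger_force: 29.9
```

Gripped at 33.3 mm, but a bit high on the grip. I'll regrip 4 mm lower, then lift.

>>> step_arm:
  commands:
    - [[0,0,0,0,0,0,42],[0,0,4,0,0,0,42],[0,0,0,0,0,0,42],[0,0,0,0,0,0,20],[0,0,0,0,0,0,20],[0,0,0,0,0,0,20]]

```text
time: 5.48
tool_pos: [0.5865, -0.1984, 0.2385]
ee_rot: [3.141, -0.0, 2.897]
wrist_force: [0.8, 0.3, -0.3]
width: 0.0334
finger_force: 30.0
```

>>> step_arm:
  commands:
    - [[0,0,-10,0,0,0,20],[0,0,-20,0,0,0,20],[0,0,-30,0,0,0,20],[0,0,-10,0,0,0,20],[0,0,0,0,0,0,20],[0,0,0,0,0,0,20]]

```text
time: 6.22
tool_pos: [0.5862, -0.1983, 0.3075]
ee_rot: [3.141, -0.002, 2.897]
wrist_force: [-0.3, 0.4, -0.8]
width: 0.0334
finger_force: 30.0
```

>>> step_arm:
  commands:
    - [[14,27,0,0,0,0,20],[14,27,0,0,0,0,20],[14,27,0,0,0,0,20],[14,27,0,0,0,0,20],[0,0,0,0,0,0,20],[0,0,0,0,0,0,20],[0,0,15,0,0,0,20],[0,0,10,0,0,0,20],[0,0,0,0,0,0,20],[0,0,0,0,0,0,20]]

```text
time: 7.48
tool_pos: [0.5584, -0.0803, 0.2835]
ee_rot: [3.141, -0.0, 2.896]
wrist_force: [-0.3, -0.2, -0.0]
width: 0.0336
finger_force: 30.0
```

```bash
python3 - <<'E'
from h import *
o=robot.get_obs(); p=eyes.snapshot('wrist'); print(o['tool_pos'],o['wrist_force'])
s=eyes.snapshot('scene'); a=cv2.resize(s['color'][195:275,270:370],(500,400),interpolation=cv2.INTER_CUBIC)
b=cv2.resize(p['color'],(300,225)); b=cv2.copyMakeBorder(b,0,175,0,0,cv2.BORDER_CONSTANT)
cv2.imwrite('pics/in1.png',np.hstack([a,b])[:,:,::-1])
E
```

```text
[ 0.55842799 -0.0803288   0.28352303] [-0.34496814 -0.17123911 -0.01345328]
```

View pics/in1.png

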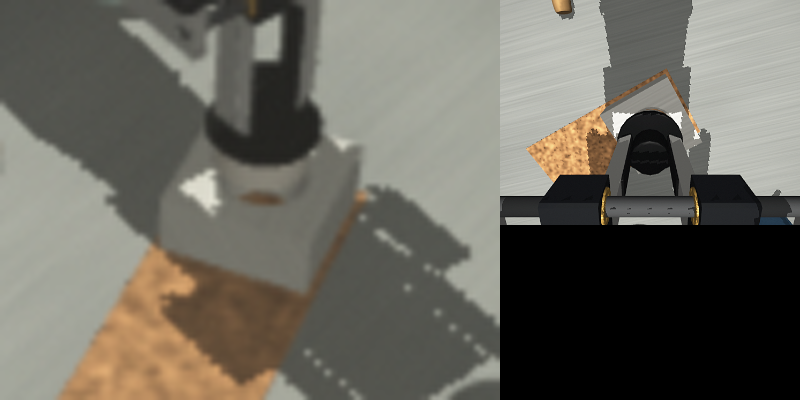

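The stopper is held upright over the gauge hole, whose rim shows near crop (262,198). I'll lower it gently and watch the force.

>>> step_arm:
  commands:
    - [[0,0,2,0,0,0,20],[0,0,2,0,0,0,20],[0,0,2,0,0,0,20],[0,0,1,0,0,0,20],[0,0,0,0,0,0,20],[0,0,0,0,0,0,20]]

```text
time: 8.32
tool_pos: [0.5584, -0.0799, 0.2769]
ee_rot: [3.141, 0.001, 2.897]
wrist_force: [0.8, 1.8, 1.1]
width: 0.0334
finger_force: 30.0
```

>>> step_arm:
  commands:
    - [[0,0,1,0,0,0,20],[0,0,1,0,0,0,20],[0,0,1,0,0,0,20],[0,0,0,0,0,0,20]]

```text
time: 8.82
tool_pos: [0.5587, -0.0796, 0.2759]
ee_rot: [3.14, 0.002, 2.897]
wrist_force: [-1.8, 4.1, 8.0]
width: 0.0337
finger_force: 30.0
```

Contact came with the plug foot at z of about 0.0385, which is just inside the mouth. I'll ease it along the side force, press a little more, then let go so it can drop if it is going to.

>>> step_arm:
  commands:
    - [[0.8,0.6,0.5,0,0,0,20],[0,0,0.5,0,0,0,20],[0,0,0,0,0,0,20],[0,0,0,0,0,0,20]]

```text
time: 9.32
tool_pos: [0.5583, -0.079, 0.2754]
ee_rot: [3.14, 0.004, 2.897]
wrist_force: [-1.5, 3.2, 7.9]
width: 0.0335
finger_force: 30.0
```

>>> step_arm:
  commands:
    - [[0,0,0,0,0,0,40],[0,0,0,0,0,0,46],[0,0,0,0,0,0,46],[0,0,0,0,0,0,46]]

```text
time: 9.82
tool_pos: [0.5578, -0.0794, 0.2727]
ee_rot: [-3.142, 0.0, 2.897]
wrist_force: [0.8, 0.7, 2.9]
width: 0.0462
finger_force: 1.5
```

```bash
python3 - <<'E'
from h import *
o=robot.get_obs(); p=eyes.snapshot('wrist'); print(o['tool_pos'],o['wrist_force'])
s=eyes.snapshot('scene'); a=cv2.resize(s['color'][195:275,270:370],(400,320),interpolation=cv2.INTER_CUBIC)
b=cv2.resize(p['color'][140:380,180:420],(320,320))
cv2.imwrite('pics/in2.png',np.hstack([a,b])[:,:,::-1])
E
```

```text
[ 0.55775846 -0.07943772  0.27271416] [0.82560508 0.70798058 2.86175643]
```

View pics/in2.png

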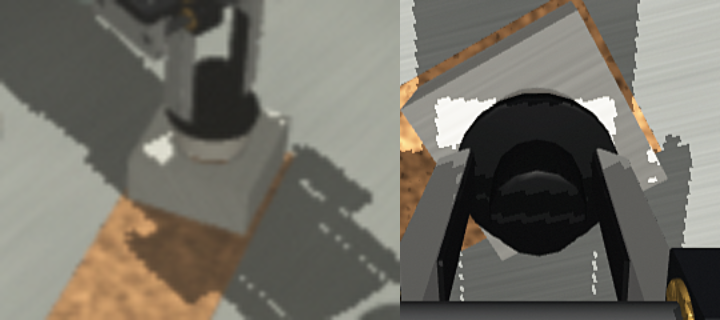

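The stopper, now released, stands upright at the gauge mouth with its white plug showing above the block (left crop (210,150)), so it was stopped. The fingertips are just touching the flange, so I'll raise 3 mm, regrip and lift. Then I'll check the plug's width in the air.

>>> step_arm:
  commands:
    - [[0,0,-3,0,0,0,46],[0,0,0,0,0,0,46],[0,0,0,0,0,0,20],[0,0,0,0,0,0,20],[0,0,0,0,0,0,20],[0,0,0,0,0,0,20]]

```text
time: 10.68
tool_pos: [0.5577, -0.0791, 0.2755]
ee_rot: [3.141, -0.0, 2.897]
wrist_force: [0.2, 2.2, 0.0]
width: 0.0335
finger_force: 29.9
```

>>> step_arm:
  commands:
    - [[0,0,-10,0,0,0,20],[0,0,-25,0,0,0,20],[0,0,-25,0,0,0,20],[0,0,0,0,0,0,20],[0,0,0,0,0,0,20]]

```text
time: 11.3
tool_pos: [0.5575, -0.0794, 0.335]
ee_rot: [-3.141, -0.001, 2.897]
wrist_force: [-1.0, -0.7, -0.3]
width: 0.0336
finger_force: 29.9
```

```bash
python3 - <<'E'
from h import *
o=robot.get_obs(); s=eyes.snapshot('scene'); print(o['tool_pos'],o['wrist_force'])
x,y,z=o['tool_pos']; b=z-.2365
e=s['eye']; v=np.array([-(y-e[1]),x-e[0],0]); v/=np.linalg.norm(v)
for nm,h in (('foot',.0),('plug',.018),('flange',.032),('grip',.05)):
    for r in (.0205,.0275,.033): print(nm,r,np.round(proj(s,np.array([x,y,b+h])-r*v),1),np.round(proj(s,np.array([x,y,b+h])+r*v),1))
c=proj(s,(x,y,b+.018)).round().astype(int); print(c)
cv2.imwrite('pics/air.png',cv2.resize(s['color'][c[1]-30:c[1]+30,c[0]-40:c[0]+40],(800,600),interpolation=cv2.INTER_CUBIC)[:,:,::-1])
for r in range(c[1]-4,c[1]+8): print(r,s['color'][r,c[0]-18:c[0]+19].mean(1).astype(int).tolist())
E
```

```text
[ 0.55749428 -0.07940089  0.3349823 ] [-1.01991486 -0.70883849 -0.26717726]
foot 0.0205 [329.4 213.4] [314.6 212.3]
foot 0.0275 [331.9 213.6] [312.1 212.2]
foot 0.033 [333.9 213.8] [310.2 212. ]
plug 0.0205 [329.8 208.5] [314.9 207.4]
plug 0.0275 [332.4 208.6] [312.4 207.2]
plug 0.033 [334.4 208.8] [310.4 207. ]
flange 0.0205 [330.2 204.5] [315.2 203.4]
flange 0.0275 [332.7 204.7] [312.6 203.2]
flange 0.033 [334.8 204.8] [310.6 203.1]
grip 0.0205 [330.6 199.4] [315.5 198.3]
grip 0.0275 [333.2 199.5] [312.9 198.1]
grip 0.033 [335.3 199.7] [310.9 197.9]
[322 208]
204 [161, 162, 161, 161, 161, 161, 161, 153, 83, 45, 48, 64, 84, 94, 98, 99, 80, 48, 37, 35, 38, 36, 38, 37, 37, 37, 38, 38, 38, 38, 40, 63, 141, 156, 158, 158, 159]
205 [163, 161, 161, 162, 161, 160, 160, 152, 79, 44, 40, 44, 56, 83, 96, 98, 72, 45, 38, 37, 38, 37, 37, 37, 38, 37, 36, 38, 38, 37, 38, 54, 126, 153, 158, 159, 159]
206 [161, 161, 161, 162, 161, 159, 160, 154, 83, 44, 38, 36, 39, 52, 74, 89, 68, 43, 38, 38, 37, 38, 38, 38, 38, 38, 38, 38, 38, 38, 38, 57, 137, 156, 158, 159, 160]
207 [158, 161, 161, 160, 160, 161,
[... 819 characters left out ...]
 95, 107, 147, 159, 160, 159, 159, 143, 107, 97, 94, 70, 52, 44, 41, 38, 38, 38, 38, 37, 38, 39, 41, 42, 50, 68, 95, 113, 148, 157, 158, 158, 158, 157, 156]
213 [80, 80, 81, 84, 103, 145, 157, 160, 161, 155, 115, 103, 107, 105, 105, 90, 68, 59, 52, 50, 52, 51, 51, 58, 70, 76, 102, 108, 110, 128, 152, 159, 159, 158, 158, 156, 156]
214 [80, 81, 81, 81, 82, 102, 145, 160, 163, 160, 132, 110, 109, 112, 116, 115, 113, 114, 115, 116, 116, 117, 116, 116, 116, 115, 117, 114, 113, 136, 153, 158, 158, 157, 156, 156, 156]
215 [80, 80, 81, 80, 80, 84, 104, 147, 160, 158, 146, 117, 110, 112, 116, 119, 121, 123, 124, 127, 126, 126, 126, 124, 124, 121, 118, 114, 122, 148, 157, 157, 157, 157, 156, 155, 156]
```

View pics/air.png

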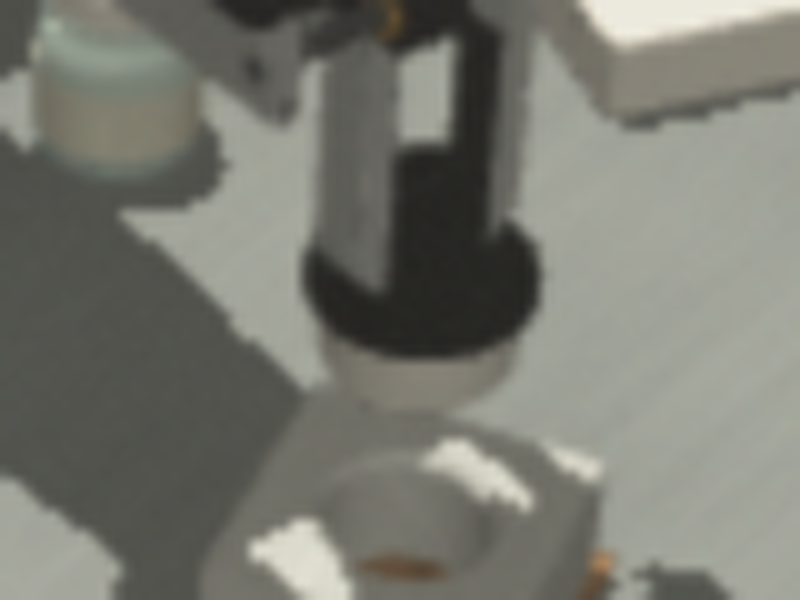

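In the air the plug spans about 190 px against the flange's 235 px, a ratio of 0.81. That makes it the 55 mm plug, so it does not fit and goes in the small compartment at about (0.529, 0.377). I'll carry it there.

>>> step_arm:
  commands:
    - [[14,44,0,0,0,0,20],[14,44,0,0,0,0,20],[14,44,0,0,0,0,20],[14,44,0,0,0,0,20],[14,44,0,0,0,0,20],[14,44,0,0,0,0,20],[14,44,0,0,0,0,20],[14,44,0,0,0,0,20],[14,44,0,0,0,0,20],[12,40,0,0,0,0,20],[0,0,0,0,0,0,20],[0,0,0,0,0,0,20]]

```text
time: 12.85
tool_pos: [0.5295, 0.3767, 0.3342]
ee_rot: [-3.139, -0.001, 2.897]
wrist_force: [-0.5, -0.1, 0.1]
width: 0.0337
finger_force: 29.9
```

```bash
python3 - <<'E'
from h import *
o=robot.get_obs(); print(o['tool_pos'],o['wrist_force'],o['width'])
p=eyes.snapshot('wrist'); t=eyes.snapshot('top'); im=p['color'].copy(); im2=t['color'].copy()
c0=np.array([.487,.307]); u=-np.array([.51,.86]); u/=np.linalg.norm(u); v=np.array([-u[1],u[0]])
print('small', c0-.082*u)
for I,P,ob in((im,p,o),(im2,t,None)):
    for a,b in(((-.135,-.065),(-.135,.065)),((-.135,.065),(.135,.065)),((.135,.065),(.135,-.065)),((.135,-.065),(-.135,-.065)),((-.031,-.065),(-.031,.065))):
        q=[tuple(proj(P,(*(c0+x*u+y*v),.03),ob).round().astype(int).tolist()) for x,y in(a,b)]
        cv2.line(I,q[0],q[1],(255,0,0),1)
b=cv2.resize(im2[100:280,60:260],(240,216)); b=cv2.copyMakeBorder(b,0,204,0,0,cv2.BORDER_CONSTANT)
cv2.imwrite('pics/tray.png',np.hstack([im,b])[:,:,::-1])
E
```

```text
[0.52945394 0.37665087 0.33424813] [-0.49238496 -0.05330607  0.12764453] 0.03373144716314344
small [0.52882627 0.37753058]
```

View pics/tray.png

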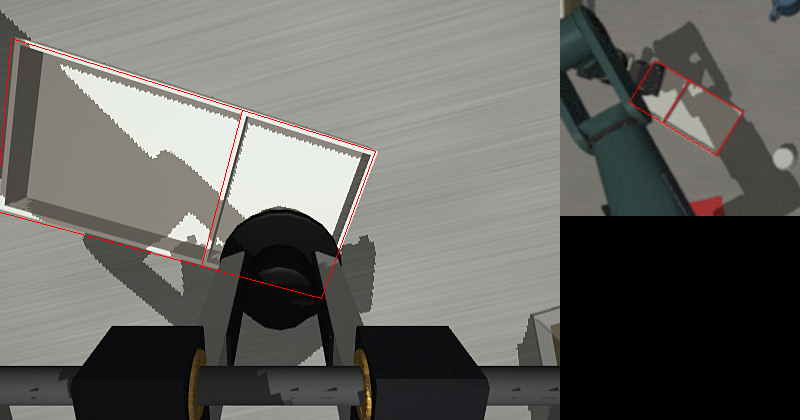

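The projected tray outline matches the picture to within a few mm, and the stopper is over the small, right-hand compartment. I'll lower it.

>>> step_arm:
  commands:
    - [[0,0,30,0,0,0,20],[0,0,30,0,0,0,20],[0,0,20,0,0,0,20],[0,0,8,0,0,0,20],[0,0,0,0,0,0,20],[0,0,1.5,0,0,0,20],[0,0,1.5,0,0,0,20],[0,0,0,0,0,0,20],[0,0,0,0,0,0,20]]

```text
time: 14.08
tool_pos: [0.5295, 0.3772, 0.2449]
ee_rot: [3.141, 0.0, 2.897]
wrist_force: [1.0, -0.7, 0.6]
width: 0.0335
finger_force: 29.9
```

>>> step_arm:
  commands:
    - [[0,0,1,0,0,0,20],[0,0,1,0,0,0,20],[0,0,0,0,0,0,20]]

```text
time: 14.45
tool_pos: [0.5294, 0.3771, 0.2425]
ee_rot: [-3.141, -0.0, 2.897]
wrist_force: [-0.5, 0.0, -1.1]
width: 0.0335
finger_force: 29.9
```

>>> step_arm:
  commands:
    - [[0,0,1,0,0,0,20],[0,0,0.5,0,0,0,20],[0,0,0,0,0,0,20]]

```text
time: 14.82
tool_pos: [0.5295, 0.3771, 0.2411]
ee_rot: [-3.142, -0.0, 2.897]
wrist_force: [0.1, 0.5, -0.6]
width: 0.0339
finger_force: 29.9
```

>>> step_arm:
  commands:
    - [[0,0,1,0,0,0,20],[0,0,0.5,0,0,0,20],[0,0,0,0,0,0,20]]

```text
time: 15.2
tool_pos: [0.5296, 0.3771, 0.2409]
ee_rot: [3.141, 0.001, 2.897]
wrist_force: [-0.8, -0.8, 4.8]
width: 0.0336
finger_force: 29.9
```

Seated with a light contact of about 5 N. I'll release and lift straight up.

>>> step_arm:
  commands:
    - [[0,0,-0.5,0,0,0,38],[0,0,0,0,0,0,50],[0,0,0,0,0,0,60],[0,0,0,0,0,0,60],[0,0,-10,0,0,0,60],[0,0,-30,0,0,0,60],[0,0,-40,0,0,0,60],[0,0,-50,0,0,0,60],[0,0,-20,0,0,0,60],[0,0,0,0,0,0,60],[0,0,0,0,0,0,60]]

```text
time: 16.58
tool_pos: [0.5293, 0.377, 0.389]
ee_rot: [-3.14, -0.001, 2.897]
wrist_force: [0.4, 0.7, -1.1]
width: 0.0603
finger_force: 0.0
```

```bash
python3 - <<'E'
from h import *
o=robot.get_obs(); print(o['time'],o['tool_pos'],o['wrist_force'],np.abs(o['qvel']).max())
p=eyes.snapshot('wrist'); s=eyes.snapshot('scene')
a=cv2.resize(p['color'],(400,300)); b=cv2.resize(s['color'][130:330,230:430],(300,300))
cv2.imwrite('pics/end.png',np.hstack([a,b])[:,:,::-1])
E
```

```text
16.575 [0.5293307  0.37702607 0.38895601] [ 0.41109921  0.66229851 -1.13383035] 0.02230050557062998
```

View pics/end.png

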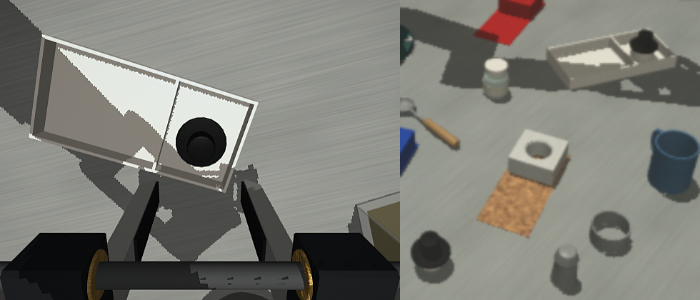

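The stopper stands upright in the small compartment (left view (202,142)). The gauge is empty, the other stopper is untouched and the gripper is clear, so I'll hand the job in.

```bash
python3 -c "
from h import *
print(robot.close_job())"
```

```text
the job is handed in; nothing more can be done
None
```

I tried the stopper by the gauge and its plug was stopped at the mouth, so it now stands upright and released in the tray's small compartment; the other stopper was left alone, and the job was handed in at about 17 s.

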